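# Nest the matching clay tumbler

### The arm

A 6-joint arm with a two-finger parallel gripper is mounted at the origin on the work surface. World frame = base frame: x ahead of the robot, y to its left, z up, the work surface at z = 0. Lengths are in m, angles in rad, forces in N, time in s.
With the tool pointing down it reaches from about 0.3 to 0.775 m from the base axis. Payload 14.6 kg.
Tool frame: the origin (TCP) lies at the very end of the fingers, on their centre line; the grasp point (between the pads) lies 19 mm behind it (manip.hold_point_z is the distance from the TCP to the grasp point, in m); x points along the fingers, z is the direction in which the jaws open and shut, and the axes are right-handed (so a half turn about x gives the same grasp; the last joint's range is limited). The gripper opens to 94 mm and grips with 3 to 60 N. Pads are 16 mm wide; open, the fingers measure 119 mm over their backs; the gripper's body (75 mm by 177 mm) begins 78 mm behind the grasp point.
Start: joints at [-1.36, 0.3, 1.521, -0, 1.321, -0.067], TCP at [0.151, -0.529, 0.205] pointing down, gripper open.
Joint ranges: [-3.03, 3.03], [-0.79, 2.21], [0.23, 2.52], [-1.04, 4.18], [0, 3.07], [-2.55, 2.55]. Speed limits (rad/s): [2.22, 2.22, 2.57, 3.14, 3.14, 3.14].

### API

Orientations are given as a unit quaternion [w, x, y, z].
In Python, from plant import manip gives the robot as it stands.
- The arm moves only by the shell command python3 -m crank 'ROWS' [OPENING]. ROWS is JSON, a list of rows, each a list of 6 numbers: the shift along the tool's x, y, z in m, then the turn, a rotation vector about the tool's x, y, z in rad. A call has 1 to 20 rows; each row shifts and turns the pose as measured when the row begins, along the tool's axes as they then stand; what a row does not reach is not made up. A row lasts 1/10 s, in which the tool goes at most 50 mm and 8.59 degrees, less where a joint would pass 70% of its speed; a pose out of reach is approached as far as the arm can. A call with a gripper value outside its range is refused whole. OPENING is the finger opening in m, from 0 to 0.094, set as the call begins (- or left out, the last holds). The fingers move at their own pace and stop on an object; the grip force is fixed at half the most. Time passes only in rows, so rows that do not move let the fingers close. It gives the time, the measured TCP pose, the force and the opening at its end, in the units of the state.
- manip.state(): the state, without advancing time (a new reading comes with each control period).
- manip.grab_frame(name): name is "side" or "top"; returns a dict with "pixels" (420x560x3 uint8, red, green, blue), "depth" (420x560 float32, m along the optical axis (not along the pixel's ray), 0 where there is no reading), "fx", "fy", "cx", "cy" (pixels), "origin" and "rotation" of the camera in the world. Camera axes: x right, y down, z forward; pixel columns grow to the right and rows downward; lengths in m; the calibration is good to about 2 mm. A picture is of the moment at which its call begins.
- manip.hand_in(): hands the job in, once; it reports no verdict.
Trained networks look in the newest picture that a camera, given by its name, has taken for a name from the list of things; names that differ only in an ending like _2 or _b are one class to them, and where a whole thing is asked for, a point or a joint stands for the part that bears it (a point fixed in the world has none). Each returns a list of dicts, best first, with "conf" (0 to 1); they miss things now and then, are a little off and sometimes report something else, mostly with a low value. They report only what shows in the picture. A call takes as long as a camera call. They do not tell look-alikes from the thing itself.
- manip.look_for(camera, thing): "box" ([left, top, width, height] in pixels, round what is visible of it).
- manip.regions_of(camera, thing): "region" (420x560 bool, what is visible of it) and "box" ([left, top, width, height] in pixels, round what is visible of it).
- manip.landmark_of(camera, thing): "uv" ([column, row] in pixels: a listed point, or the origin of a listed thing).
The state is a dict: "t": time; "joint_positions": joint angles; "qvel": joint speeds; "joint_efforts": joint torques, N m; "tcp_pos": TCP position; "ee_rot": TCP orientation; "ft_force": force on the tool from outside, world axes, zero at the start; "ft_torque": the same for the moment, N m; "grip_width": finger opening in m.
Only numpy, scipy, OpenCV 4.12 (cv2) and the standard library are available. Lean on these libraries where they do the work, as an engineer would, in place of code of your own. Each camera call takes 0.05 s, during which the arm holds its last target.

### The job

Three loose clay pieces stand on the table: a round stepped tumbler, a square cup and a straight-sided ramekin. Pick out the tumbler that is the twin of the one standing on the orange ledge and set it, upright and without dropping it, fully down inside that one. Leave the tumbler below standing in its place on the ledge, and leave the square cup and the ramekin alone, as their shapes will not nest.

Things in the scene. Friction and masses are not known exactly. Their poses are not given: they have to be found in the camera images.
- base_cup_mid (a point): Loose round clay tumbler on a fixed orange ledge (slab 130 x 170, 20 mm thick, on the table). 78 mm tall: taper 36 mm across at the foot to 51 at 48 mm up, then a step out to an upright rim band 62 mm across (57 inside) up to the rim. Point: on its axis, 39 mm above the foot; z out of the mouth. Nested, the twin's step rests on this rim: the twin sits 30 mm higher, 2 to 3 mm play.
- twin_cup_mid (a point): The loose matching tumbler on the table: same shape and sizes, about 0.12 kg, 78 mm tall, rim band 62 mm across from 48 to 78 mm up. Point: on its axis, 39 mm above its foot and below its rim; z out of the mouth. Grip it from above across the outside of the rim band, fingertips ending above the step so that they clear the lower tumbler's rim.
- square_cup_mid (a point): Odd piece: square terracotta cup, 60 x 60 mm, 70 mm tall, loose on the table; it will not nest. The point is at its centre, half-way up (35 mm); x and y are square to its sides, z up.
- ramekin_mid (a point): Odd piece: round straight-sided terracotta ramekin, 66 mm across, 45 mm tall, loose on the table; it will not nest. The point is on its axis, half-way up (22.5 mm); z up.
There are look-alikes about, which are no part of the job. Leave any turquoise or yellow look-alike of the part that bears twin_cup_mid alone.

How it is judged:
By the outcome, as a careful person would: the job done as asked, in the order asked, and still so for the second after the job is handed in, with the robot touching nothing.
It also fails if it takes over 32 s, if anything falls off the work surface, if the arm or the gripper's body presses on something with over 40 N, if the wrist force passes 120 N, or if a joint passes its speed limit or range.

## Working session

There is one attempt and no reset: what is moved stays moved. The work goes in short steps, Python scripts to look and compute and a shell command to move; the robot and the scene stay as the last step left them, time stands still between calls to the robot, and variables do not carry over. Pictures are saved under pics/ and viewed, and the job is handed in when it is done.

```bash
ls; mkdir -p pics; python3 - <<'E'
from plant import manip
import cv2,pickle
s=manip.state();print(s)
for c in("side","top"):
    f=manip.grab_frame(c);pickle.dump(f,open(f"{c}0.pkl","wb"))
    print(c,f["fx"],f["cx"],f["cy"],f["origin"],f["rotation"])
    im=f["pixels"][:,:,::-1].copy()
    for t in("base_cup_mid","twin_cup_mid","square_cup_mid","ramekin_mid"):
        for d in manip.landmark_of(c,t): print(c,t,d)
    cv2.imwrite(f"pics/{c}0.png",im)
print(manip.state()["t"])
E
```

```text
pics
{'t': 0.0, 'joint_positions': array([-1.35958496e+00,  3.00421695e-01,  1.52156659e+00, -2.08957431e-05,
        1.32069013e+00, -6.65901727e-02]), 'qvel': array([ 8.74823303e-04, -2.77153182e-04, -8.54412133e-05,  7.52948583e-04,
       -1.26565523e-03,  2.09033875e-04]), 'joint_efforts': array([-2.37824388e-04, -5.31808591e+01, -3.52733552e+01,  7.07170973e-02,
        2.43041979e-02, -1.18506209e-04]), 'tcp_pos': array([ 0.15077691, -0.52866532,  0.20491956]), 'ee_rot': array([ 0.56411767,  0.4262013 ,  0.56470771, -0.42570989]), 'ft_force': array([-0.53746092, -0.42550954, -0.36408248]), 'ft_torque': array([ 0.0009332 , -0.01416801, -0.00849217]), 'grip_width': 0.09435568360590066}
side 458.5275576448271 285.985243844711 215.03295655311055 [0.51282886 0.49317144 0.62290944] [ 0.01382997 -0.04549895  0.92933456 -0.36616371]
side base_cup_mid {'uv': [235.7, 323.7], 'conf': 0.93}
side twin_cup_mid {'uv': [344.6, 192.7], 'conf': 0.8}
side twin_cup_mid {'uv': [236.5, 201.6], 'conf': 0.63}
side twin_cup_mid {'uv': [291.0, 198.9], 'conf': 0.57}
side square_cup_mid {'uv': [253.7, 143.0], 'conf': 0.95}
side square_cup_mid {'uv': [293.5, 198.0], 'conf': 0.65}
side ramekin_mid {'uv': [350.9, 155.9], 'conf': 0.78}
top 510.1759009956792 282.1643001533921 207.93888120917745 [ 0.41005084 -0.01166819  0.92461291] [ 0.04820313 -0.69765121  0.7131371  -0.04893579]
top base_cup_mid {'uv': [170.1, 165.2], 'conf': 0.87}
top twin_cup_mid {'uv': [325.9, 193.6], 'conf': 0.91}
top twin_cup_mid {'uv': [316.9, 140.1], 'conf': 0.56}
top square_cup_mid {'uv': [412.3, 147.8], 'conf': 0.82}
top ramekin_mid {'uv': [412.5, 255.2], 'conf': 0.74}
0.5
```

View pics/side0.png

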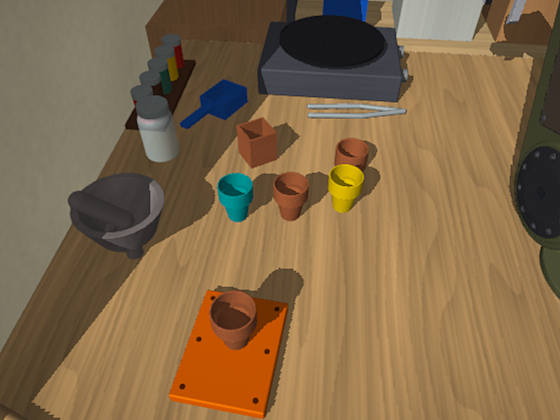

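View pics/top0.png

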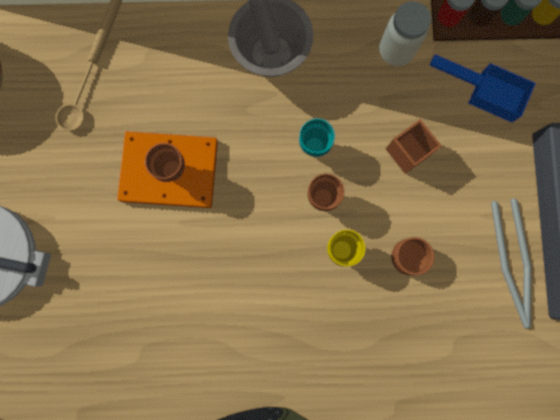

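The twin is the terracotta tumbler at about (326,192) in the top picture and (291,197) in the side picture. The turquoise cup (317,138) and the yellow cup (346,248) flank it. The base cup is on the ledge at (165,162) top. The square cup and ramekin are farther right. Next I fit the rims.

```bash
cat > h.py <<'E'
import numpy as np,pickle
from scipy.spatial.transform import Rotation as R
from scipy.optimize import least_squares
def rot(q): q=np.array(q);return R.from_quat(np.r_[q[1:],q[0]])
def cloud(f):
    d=f["depth"];v,u=np.indices(d.shape)
    p=np.stack([(u-f["cx"])/f["fx"]*d,(v-f["cy"])/f["fy"]*d,d],-1)
    P=rot(f["rotation"]).apply(p.reshape(-1,3)).reshape(p.shape)+f["origin"]
    P[d==0]=np.nan
    return P
def rim(P,uv,rad,zlo,zhi,r=0.031):
    u,v=map(int,uv);Q=P[v-rad:v+rad,u-rad:u+rad].reshape(-1,3)
    Q=Q[(Q[:,2]>zlo)&(Q[:,2]<zhi)]
    m=np.median(Q[:,:2],0);
    f=least_squares(lambda c:np.hypot(*(Q[:,:2]-c[:2]).T)-c[2],[*m,r-.001],loss="soft_l1",f_scale=.001)
    return f.x,len(Q),np.median(Q[:,2]),Q[:,2].max()
E
python3 - <<'E'
from h import *
for c,L in(("top",dict(base=(165,162),twin=(326,192),turq=(317,138),yel=(346,248),sq=(412,147),ram=(412,255))),("side",dict(base=(234,318),twin=(291,190),turq=(236,190),yel=(346,182)))):
    P=cloud(pickle.load(open(c+"0.pkl","rb")))
    for n,uv in L.items():
        zt={'base':.098,'sq':.07,'ram':.045}.get(n,.078)
        print(c,n,*rim(P,uv,28,zt-.004,zt+.006))
    for uv in ((200,195),(290,250)) : print(uv,P[uv[1],uv[0]])
    Z=P[...,2]; print("max z>0.1 in workspace", np.nanmax(np.where((abs(P[...,0]-.5)<.2)&(abs(P[...,1])<.3),Z,0)))
E
```

```text
top base [0.60868551 0.18161607 0.02950664] 197 0.09718414729977376 0.1023573687431063
top twin [ 0.55546452 -0.08847814  0.02952185] 185 0.07731398645589482 0.0812607839987034
top turq [ 0.65193818 -0.07605032  0.02946883] 188 0.07711046628660956 0.08004299458280861
top yel [ 0.45974692 -0.11943951  0.02949396] 183 0.07737973476151538 0.08087684327433109
top sq [ 0.63873288 -0.24881099  0.03139038] 338 0.06919808485141032 0.07360239916219613
top ram [ 0.44492208 -0.24059112  0.03080635] 278 0.04419961432891456 0.04858465688329705
(200, 195) [0.56195029 0.13312092 0.01968183]
(290, 250) [ 0.46094663 -0.02655172 -0.00169003]
max z>0.1 in workspace 0.1023573687431063
side base [0.60961791 0.18257459 0.02948358] 335 0.0968017052512471 0.09959871194163628
side twin [ 0.55684931 -0.08764688  0.02953103] 175 0.07643864573866244 0.07949487869975214
side turq [ 0.65296908 -0.07508622  0.02945306] 183 0.07632973761770656 0.07965285412096412
side yel [ 0.46096361 -0.11881023  0.0294589 ] 171 0.07632865639585906 0.07838958659388229
(200, 195) [ 0.73381705 -0.12229546 -0.00121237]
(290, 250) [ 0.54825073 -0.00257347  0.00118156]
max z>0.1 in workspace 0.09959871194163628
```

```bash
cat > d.py <<'E'
import sys
from h import *
from plant import manip
# usage: d.py x y z [jawdir yaw deg]: remaining shift in tool axes, and rotation vector to point down with the jaw along yaw
s=manip.state();T=rot(s["ee_rot"]);M=T.as_matrix()
t=np.array(list(map(float,sys.argv[1:4])))
print("t",round(s["t"],2),"tcp",s["tcp_pos"].round(4),"F",np.round(s["ft_force"],1),"w",round(s["grip_width"],4),"q",s["joint_positions"].round(2))
print("tool axes in world x,y,z:",M[:,0].round(3),M[:,1].round(3),M[:,2].round(3))
print("shift tool",M.T.dot(t-s["tcp_pos"]).round(4))
if len(sys.argv)>4:
  for off in(0,180):
    a=np.radians(float(sys.argv[4])+off);z=np.array([np.cos(a),np.sin(a),0]);x=np.array([0,0,-1.])
    G=np.stack([x,np.cross(z,x),z],1)
    r=R.from_matrix(M.T@G)
    print("turn",off,r.as_rotvec().round(4),"shift in goal axes",G.T.dot(t-s["tcp_pos"]).round(4))
E
python3 d.py 0.556 -0.088 0.2 100
```

```text
t 0.5 tcp [ 0.1508 -0.5289  0.2054] F [-0.5 -0.1 -0.2] w 0.0939 q [-1.36  0.3   1.52  0.    1.32 -0.07]
tool axes in world x,y,z: [ 0.  0. -1.] [0.962 0.274 0.   ] [ 0.274 -0.962 -0.   ]
shift tool [ 0.0054  0.5105 -0.3129]
turn 0 [-3.0383e+00  1.0000e-04 -0.0000e+00] shift in goal axes [ 0.0054 -0.4756  0.3639]
turn 180 [ 0.1033 -0.     -0.    ] shift in goal axes [ 0.0054  0.4756 -0.3639]
```

```bash
python3 -m crank '[[0,0,0,0.1,0,0],[0,0.034,-0.026,0,0,0],[0,0.034,-0.026,0,0,0],[0,0.034,-0.026,0,0,0],[0,0.034,-0.026,0,0,0],[0,0.034,-0.026,0,0,0],[0,0.034,-0.026,0,0,0],[0,0.034,-0.026,0,0,0],[0,0.034,-0.026,0,0,0],[0,0.034,-0.026,0,0,0],[0,0.034,-0.026,0,0,0],[0,0.034,-0.026,0,0,0],[0,0.034,-0.026,0,0,0],[0,0,0,0,0,0]]' 0.094; python3 d.py 0.556 -0.088 0.15 100
```

```text
t: 1.9
tcp_pos: [0.511, -0.136, 0.206]
ee_rot: [0.542, 0.456, 0.539, -0.456]
ft_force: [0.1, -1.0, -0.6]
grip_width: 0.0942
t 1.9 tcp [ 0.511 -0.136  0.206] F [ 0.1 -1.  -0.6] w 0.0942 q [-0.33  0.25  1.58 -0.    1.31  1.07]
tool axes in world x,y,z: [ 0.003 -0.002 -1.   ] [0.986 0.169 0.003] [ 0.169 -0.986  0.002]
shift tool [ 0.056   0.0523 -0.0398]
turn 0 [ 3.1367 -0.0039 -0.0032] shift in goal axes [ 0.056  -0.0527  0.0395]
turn 180 [-0.0049  0.0021 -0.0025] shift in goal axes [ 0.056   0.0527 -0.0395]
```

```bash
python3 -m crank '[[0.02,0.026,-0.02,0,0,0],[0.02,0.026,-0.02,0,0.002,-0.002],[0.016,0,0,0,0,0],[0,0,0,0,0,0]]'; python3 d.py 0.556 -0.088 0.055 100
```

```text
t: 2.3
tcp_pos: [0.5571, -0.0867, 0.1487]
ee_rot: [0.541, 0.456, 0.54, -0.455]
ft_force: [-0.1, 0.4, -0.3]
grip_width: 0.0941
t 2.3 tcp [ 0.5571 -0.0867  0.1487] F [-0.1  0.4 -0.3] w 0.0941 q [-0.22  0.38  1.55 -0.    1.21  1.18]
tool axes in world x,y,z: [ 0.002 -0.001 -1.   ] [0.985 0.17  0.001] [ 0.17  -0.985  0.001]
shift tool [ 0.0937 -0.0015  0.001 ]
turn 0 [ 3.1377e+00 -2.1000e-03 -1.9000e-03] shift in goal axes [ 0.0937  0.0013 -0.0011]
turn 180 [-0.0039  0.0012 -0.0014] shift in goal axes [ 0.0937 -0.0013  0.0011]
```

```bash
python3 -m crank '[[0.02,-0.0015,0.001,0,0.001,-0.001],[0.02,0,0,0,0,0],[0.02,0,0,0,0,0],[0.018,0,0,0,0,0],[0.012,0,0,0,0,0],[0.003,0,0,0,0,0],[0,0,0,0,0,0]]'; python3 d.py 0.556 -0.088 0.055 100
```

```text
t: 3.0
tcp_pos: [0.5563, -0.0934, 0.0592]
ee_rot: [0.542, 0.458, 0.537, -0.456]
ft_force: [-0.3, 0.3, 0.2]
grip_width: 0.0938
t 3.0 tcp [ 0.5563 -0.0934  0.0592] F [-0.3  0.3  0.2] w 0.0938 q [-0.23  0.49  1.63 -0.    1.02  1.17]
tool axes in world x,y,z: [ 0.007 -0.002 -1.   ] [0.986 0.165 0.007] [ 0.165 -0.986  0.003]
shift tool [ 0.0041  0.0005 -0.0054]
turn 0 [ 3.1331 -0.0104 -0.0053] shift in goal axes [ 0.0042 -0.0006  0.0053]
turn 180 [-0.0084  0.0034 -0.0066] shift in goal axes [ 0.0042  0.0006 -0.0053]
```

```bash
python3 - <<'E'
from plant import manip
import cv2
f=manip.grab_frame("side");cv2.imwrite("pics/side1.png",f["pixels"][80:300,150:450,::-1].repeat(2,0).repeat(2,1))
E
```

```text
(no output)
```

View pics/side1.png

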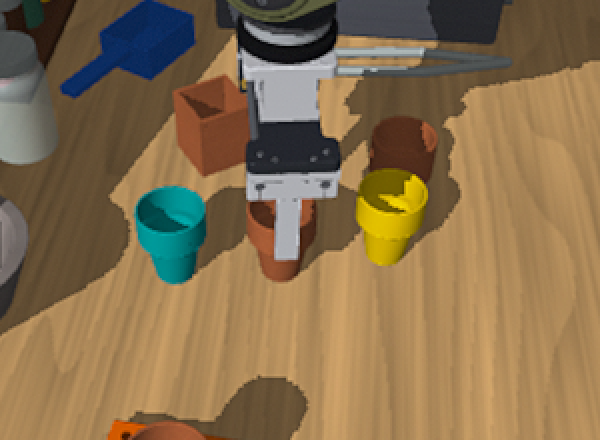

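The near finger hangs in front of the twin's rim band at about (285,230) in the crop, and both neighbours are clear. I trim the 5 mm offset and small tilt, then close.

```bash
python3 -m crank '[[0.004,0,-0.005,-0.008,0.003,-0.006],[0,0,0,0,0,0]]'; python3 d.py 0.556 -0.088 0.055 100
```

```text
t: 3.25
tcp_pos: [0.5563, -0.0883, 0.0568]
ee_rot: [0.543, 0.455, 0.541, -0.454]
ft_force: [-0.5, -0.1, -0.9]
grip_width: 0.0938
t 3.25 tcp [ 0.5563 -0.0883  0.0568] F [-0.5 -0.1 -0.9] w 0.0938 q [-0.22  0.49  1.63 -0.    1.02  1.17]
tool axes in world x,y,z: [ 0.003 -0.001 -1.   ] [0.985 0.174 0.003] [ 0.174 -0.985  0.001]
shift tool [ 0.0018 -0.0002 -0.0004]
turn 0 [-3.1415e+00  4.1000e-03  1.8000e-03] shift in goal axes [0.0018 0.0002 0.0004]
turn 180 [ 0.0001  0.0011 -0.0026] shift in goal axes [ 0.0018 -0.0002 -0.0004]
```

```bash
python3 -m crank '[[0.001,0,0,0,0.001,-0.002],[0,0,0,0,0,0],[0,0,0,0,0,0],[0,0,0,0,0,0],[0,0,0,0,0,0],[0,0,0,0,0,0],[0,0,0,0,0,0],[0,0,0,0,0,0]]' 0.05; python3 d.py 0.556 -0.088 0.055 100
```

```text
t: 4.05
tcp_pos: [0.5568, -0.0881, 0.0566]
ee_rot: [0.542, 0.455, 0.541, -0.454]
ft_force: [-0.2, 0.4, -0.2]
grip_width: 0.0619
t 4.05 tcp [ 0.5568 -0.0881  0.0566] F [-0.2  0.4 -0.2] w 0.0619 q [-0.22  0.49  1.62  0.    1.02  1.17]
tool axes in world x,y,z: [ 0.002 -0.    -1.   ] [0.985 0.174 0.002] [ 0.174 -0.985  0.001]
shift tool [ 0.0016 -0.0008 -0.0003]
turn 0 [-3.1409e+00  2.8000e-03  9.0000e-04] shift in goal axes [0.0016 0.0008 0.0003]
turn 180 [ 0.0007  0.0006 -0.0018] shift in goal axes [ 0.0016 -0.0008 -0.0003]
```

```bash
python3 -m crank '[[-0.01,0,0,0,0,0],[-0.02,0,0,0,0,0],[-0.03,0,0,0,0,0],[-0.03,0,0,0,0,0],[-0.03,0,0,0,0,0],[-0.015,0,0,0,0,0],[0,0,0,0,0,0]]'; python3 d.py 0.609 0.182 0.19 100
```

```text
t: 4.75
tcp_pos: [0.5556, -0.088, 0.1999]
ee_rot: [0.542, 0.455, 0.542, -0.454]
ft_force: [-0.2, -0.1, -2.2]
grip_width: 0.0614
t 4.75 tcp [ 0.5556 -0.088   0.1999] F [-0.2 -0.1 -2.2] w 0.0614 q [-0.22  0.33  1.49 -0.    1.32  1.17]
tool axes in world x,y,z: [ 0.001 -0.    -1.   ] [0.985 0.174 0.001] [ 0.174 -0.985  0.   ]
shift tool [ 0.0099  0.0996 -0.2566]
turn 0 [-3.141e+00  1.200e-03  5.000e-04] shift in goal axes [ 0.0099 -0.0994  0.2567]
turn 180 [ 0.0006  0.0003 -0.0008] shift in goal axes [ 0.0099  0.0994 -0.2567]
```

```bash
python3 -m crank '[[0,0.005,-0.013,0,0,0],[0,0.011,-0.028,0,0,0],[0,0.011,-0.028,0,0,0],[0,0.011,-0.028,0,0,0],[0,0.011,-0.028,0,0,0],[0,0.011,-0.028,0,0,0],[0,0.011,-0.028,0,0,0],[0,0.011,-0.028,0,0,0],[0,0.01,-0.027,0,0,0],[0,0.007,-0.016,0,0,0],[0,0,0,0,0,0]]'; python3 d.py 0.609 0.182 0.18 100
```

```text
t: 5.85
tcp_pos: [0.6052, 0.197, 0.186]
ee_rot: [0.537, 0.45, 0.546, -0.459]
ft_force: [-0.2, -0.9, -2.2]
grip_width: 0.0616
t 5.85 tcp [0.6052 0.197  0.186 ] F [-0.2 -0.9 -2.2] w 0.0616 q [0.26 0.52 1.26 0.   1.38 1.65]
tool axes in world x,y,z: [-0.018 -0.001 -1.   ] [ 0.984  0.175 -0.018] [ 0.175 -0.985 -0.002]
shift tool [0.0059 0.0012 0.0154]
turn 0 [-3.1405e+00 -2.8300e-02 -2.8000e-03] shift in goal axes [ 0.006  -0.0011 -0.0154]
turn 180 [ 0.001  -0.0018  0.018 ] shift in goal axes [0.006  0.0011 0.0154]
```

```bash
python3 -m crank '[[0,0.001,0.015,0.001,-0.002,0.018],[0,0,0,0,0,0],[0,0,0,0,0,0]]'; python3 d.py 0.609 0.182 0.18 100
python3 - <<'E'
from h import *
from plant import manip
import cv2
for c in("side","top"):
    f=manip.grab_frame(c);pickle.dump(f,open(f"{c}2.pkl","wb"))
    cv2.imwrite(f"pics/{c}2.png",f["pixels"][:,:,::-1])
E
```

```text
t: 6.15
tcp_pos: [0.6078, 0.1808, 0.1836]
ee_rot: [0.541, 0.454, 0.542, -0.455]
ft_force: [0.2, -0.3, -1.4]
grip_width: 0.0617
t 6.15 tcp [0.6078 0.1808 0.1836] F [ 0.2 -0.3 -1.4] w 0.0617 q [ 0.23  0.51  1.28 -0.    1.35  1.63]
tool axes in world x,y,z: [-0.002 -0.001 -1.   ] [ 0.985  0.174 -0.002] [ 0.174 -0.985  0.001]
shift tool [ 0.0036  0.0014 -0.001 ]
turn 0 [-3.1416e+00 -3.5000e-03  1.5000e-03] shift in goal axes [ 0.0036 -0.0014  0.001 ]
turn 180 [0.     0.0009 0.0023] shift in goal axes [ 0.0036  0.0014 -0.001 ]
```

View pics/side2.png

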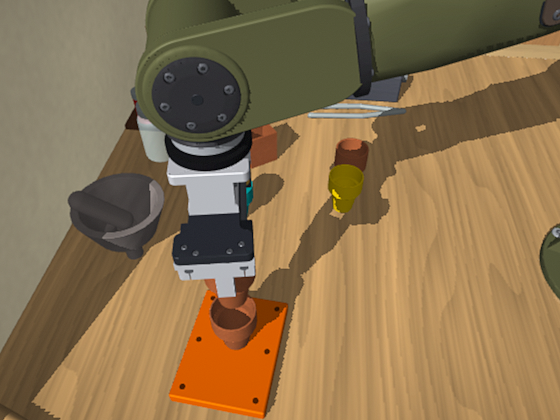

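View pics/top2.png

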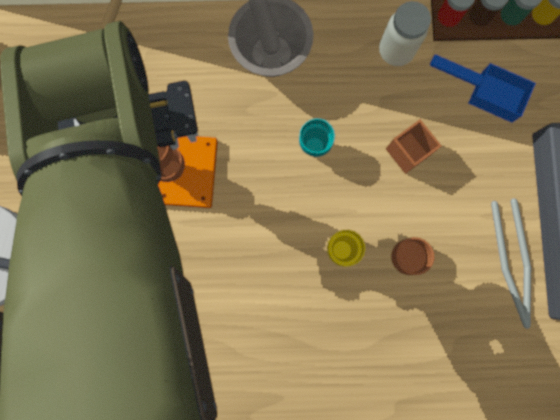

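The side picture shows the twin in the fingers at about (232,285), just above the base cup at (234,320). In the top picture the arm hides most of the two. I measure the held cup's axis against the base from the side depth.

```bash
cat > m.py <<'E'
import sys
from h import *
f=pickle.load(open(sys.argv[1],"rb"));P=cloud(f);zf=float(sys.argv[2])
print("base",*rim(P,(234,322),30,.094,.1035))
px=f["pixels"].astype(int)
terr=(px[...,0]>1.5*px[...,2])&(px[...,0]-px[...,1]>25)
Q=P[terr&(abs(P[...,0]-.61)<.06)&(abs(P[...,1]-.182)<.06)&(P[...,2]>zf+.005)&(P[...,2]<zf+.08)]
Q=Q[Q[:,2]>.105]; h=Q[:,2]-zf
print(len(Q),np.histogram(h,8))
# model: outer profile
def r(h): return np.where(h<.048,.018+.0075*h/.048,.031)
k=(abs(h-.048)>.003)&(h<.072)
Q=Q[k];h=h[k]
for nm,s in(("taper",h<.045),("band",h>.05),("all",h>0)):
    if s.sum()<20: continue
    g=least_squares(lambda c:np.hypot(*(Q[s,:2]-c).T)-r(h[s]),[.609,.182],loss="soft_l1",f_scale=.001)
    print(nm,s.sum(),g.x,np.median(abs(g.fun)))
E
python3 m.py side2.pkl 0.127
```

```text
base [0.60960597 0.18265526 0.02939506] 250 0.09699329428667997 0.0991471867859669
654 (array([ 78,  92,  87,  17,  50, 134, 116,  80]), array([0.00509462, 0.01432795, 0.02356128, 0.03279462, 0.04202795,
       0.05126128, 0.06049462, 0.06972795, 0.07896128]))
taper 274 [0.60737691 0.17965773] 0.00023714425096248853
band 276 [0.60748251 0.17951287] 0.0002806216483292358
all 550 [0.60744067 0.17959876] 0.0002491805742683272
```

```bash
python3 -m crank '[[0,0.003,-0.0025,0,0.001,0.002],[0,0,0,0,0,0],[0.01,0,0,0,0,0],[0.01,0,0,0,0,0],[0.01,0,0,0,0,0],[0,0,0,0,0,0],[0,0,0,0,0,0]]'; python3 d.py 0.610 0.1838 0.1066 100
```

```text
t: 6.95
tcp_pos: [0.6105, 0.1836, 0.1504]
ee_rot: [0.541, 0.455, 0.542, -0.455]
ft_force: [-0.0, -0.1, -0.7]
grip_width: 0.0617
t 6.95 tcp [0.6105 0.1836 0.1504] F [-0.  -0.1 -0.7] w 0.0617 q [0.23 0.54 1.31 0.   1.29 1.63]
tool axes in world x,y,z: [-0.001 -0.    -1.   ] [ 0.985  0.173 -0.001] [ 0.173 -0.985 -0.   ]
shift tool [ 0.0438 -0.0004 -0.0003]
turn 0 [3.1407e+00 1.3000e-03 2.0000e-04] shift in goal axes [0.0438 0.0004 0.0003]
turn 180 [-0.0009 -0.0001  0.0008] shift in goal axes [ 0.0438 -0.0004 -0.0003]
```

```bash
python3 -m crank '[[0.007,0,0,0,0,0],[0.007,0,0,0,0,0],[0.006,0,0,0,0,0],[0,0,0,0,0,0]]'; python3 d.py 0.610 0.1838 0.1066 100
python3 - <<'E'
from h import *
from plant import manip
import cv2
f=manip.grab_frame("side");pickle.dump(f,open("side3.pkl","wb"))
cv2.imwrite("pics/side3.png",f["pixels"][220:420,120:320,::-1].repeat(3,0).repeat(3,1))
E
python3 m.py side3.pkl 0.074
```

```text
t: 7.35
tcp_pos: [0.6105, 0.1836, 0.1288]
ee_rot: [0.541, 0.455, 0.542, -0.455]
ft_force: [-0.4, 0.6, -1.9]
grip_width: 0.0616
t 7.35 tcp [0.6105 0.1836 0.1288] F [-0.4  0.6 -1.9] w 0.0616 q [0.23 0.56 1.33 0.   1.25 1.63]
tool axes in world x,y,z: [-0.001  0.    -1.   ] [ 0.985  0.173 -0.001] [ 0.173 -0.985 -0.   ]
shift tool [ 0.0222 -0.0005 -0.0002]
turn 0 [3.1407e+00 8.0000e-04 3.0000e-04] shift in goal axes [0.0222 0.0005 0.0002]
turn 180 [-0.0008 -0.0002  0.0005] shift in goal axes [ 0.0222 -0.0005 -0.0002]
base [0.6102742  0.18116229 0.03005195] 228 0.09698455827483848 0.10297158161162845
148 (array([ 1,  0, 20, 50, 39, 28,  6,  4]), array([0.03107647, 0.03663351, 0.04219056, 0.0477476 , 0.05330465,
       0.0588617 , 0.06441874, 0.06997579, 0.07553283]))
band 92 [0.61021487 0.18249606] 0.00030182327818594097
all 94 [0.61025158 0.18252057] 0.00031118523026176653
```

View pics/side3.png

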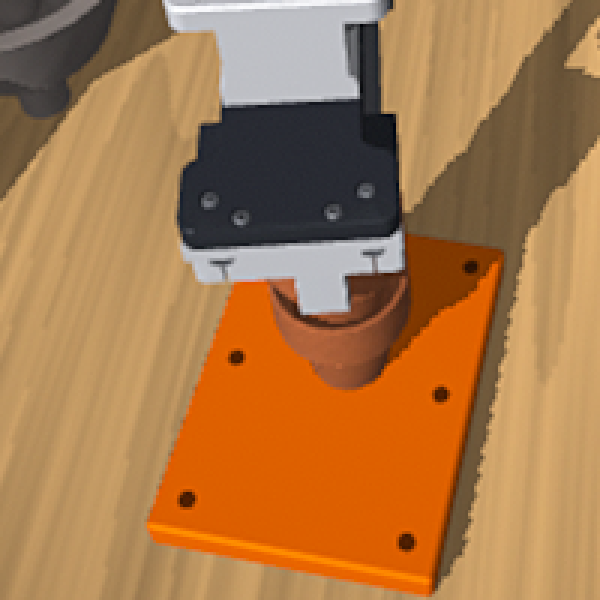

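The twin's foot is inside the base's mouth, with the fingertip just above the lower rim at about (325,310) in the crop. The axes agree within 1 mm, so I keep lowering.

```bash
python3 -m crank '[[0.005,-0.0005,0,0,0,0],[0.005,0,0,0,0,0],[0.004,0,0,0,0,0],[0.002,0,0,0,0,0],[0,0,0,0,0,0]]'; python3 d.py 0.6098 0.1838 0.1066 100
```

```text
t: 7.9
tcp_pos: [0.6104, 0.1836, 0.1124]
ee_rot: [0.542, 0.455, 0.541, -0.454]
ft_force: [0.1, 0.2, -0.9]
grip_width: 0.062
t 7.9 tcp [0.6104 0.1836 0.1124] F [ 0.1  0.2 -0.9] w 0.062 q [0.23 0.58 1.35 0.   1.21 1.63]
tool axes in world x,y,z: [ 0.001  0.    -1.   ] [0.985 0.173 0.001] [ 0.173 -0.985 -0.   ]
shift tool [ 0.0058 -0.0005 -0.0003]
turn 0 [ 3.1407e+00 -1.3000e-03  3.0000e-04] shift in goal axes [0.0058 0.0005 0.0003]
turn 180 [-0.0009 -0.0002 -0.0008] shift in goal axes [ 0.0058 -0.0005 -0.0003]
```

```bash
python3 -m crank '[[0.003,-0.0005,0,0,0,-0.001],[0.0015,0,0,0,0,0],[0,0,0,0,0,0]]'; python3 d.py 0.6098 0.1838 0.1066 100
```

```text
t: 8.2
tcp_pos: [0.61, 0.1836, 0.1077]
ee_rot: [0.541, 0.455, 0.542, -0.455]
ft_force: [-0.0, 0.7, -1.4]
grip_width: 0.0617
t 8.2 tcp [0.61   0.1836 0.1077] F [-0.   0.7 -1.4] w 0.0617 q [0.23 0.58 1.36 0.   1.21 1.63]
tool axes in world x,y,z: [ 0.  0. -1.] [0.985 0.173 0.   ] [ 0.173 -0.985 -0.   ]
shift tool [ 0.0011 -0.0001 -0.0003]
turn 0 [ 3.1407e+00 -3.0000e-04  4.0000e-04] shift in goal axes [0.0011 0.0001 0.0003]
turn 180 [-0.0009 -0.0003 -0.0002] shift in goal axes [ 0.0011 -0.0001 -0.0003]
```

Now in 1 mm steps until contact shows in Fz.

```bash
python3 -m crank '[[0.001,0,0,0,0,0],[0,0,0,0,0,0]]'; python3 -m crank '[[0.001,0,0,0,0,0],[0,0,0,0,0,0]]'
```

```text
t: 8.4
tcp_pos: [0.61, 0.1836, 0.1068]
ee_rot: [0.542, 0.455, 0.541, -0.455]
ft_force: [-0.5, -0.4, -1.7]
grip_width: 0.0621
t: 8.6
tcp_pos: [0.6106, 0.1837, 0.1069]
ee_rot: [0.542, 0.455, 0.541, -0.454]
ft_force: [-0.5, -0.3, -0.7]
grip_width: 0.0621
```

```bash
python3 -m crank '[[0.0015,0,0,0,0,0],[0,0,0,0,0,0]]'; python3 -m crank '[[0.001,0,0,0,0,0],[0,0,0,0,0,0]]'
```

```text
t: 8.8
tcp_pos: [0.6113, 0.1838, 0.1069]
ee_rot: [0.542, 0.456, 0.54, -0.453]
ft_force: [-0.6, -0.1, -0.6]
grip_width: 0.0615
t: 9.0
tcp_pos: [0.6116, 0.1839, 0.1067]
ee_rot: [0.543, 0.457, 0.54, -0.453]
ft_force: [-1.2, 0.3, -0.3]
grip_width: 0.0617
```

```bash
python3 d.py 0.6102 0.1837 0.1067 100
python3 - <<'E'
from h import *
from plant import manip
import cv2
f=manip.grab_frame("side");pickle.dump(f,open("side4.pkl","wb"))
cv2.imwrite("pics/side4.png",f["pixels"][220:420,120:320,::-1].repeat(3,0).repeat(3,1))
E
python3 m.py side4.pkl 0.05
```

```text
t 9.0 tcp [0.6116 0.1839 0.1067] F [-1.2  0.3 -0.3] w 0.0617 q [0.23 0.58 1.36 0.   1.2  1.63]
tool axes in world x,y,z: [ 0.006  0.001 -1.   ] [0.985 0.173 0.006] [ 0.173 -0.985 -0.   ]
shift tool [-0.     -0.0014 -0.0001]
turn 0 [ 3.1408e+00 -9.9000e-03  6.0000e-04] shift in goal axes [-0.      0.0014  0.0001]
turn 180 [-0.0008 -0.0004 -0.0063] shift in goal axes [-0.     -0.0014 -0.0001]
base [0.61137658 0.18225773 0.03122636] 72 0.09903819858297835 0.10323228364001369
34 (array([7, 9, 9, 1, 4, 3, 0, 1]), array([0.05521292, 0.05703102, 0.05884912, 0.06066723, 0.06248533,
       0.06430343, 0.06612153, 0.06793963, 0.06975774]))
band 34 [0.61175174 0.18318901] 0.00034254535728393473
all 34 [0.61175174 0.18318901] 0.00034254535728393473
```

View pics/side4.png

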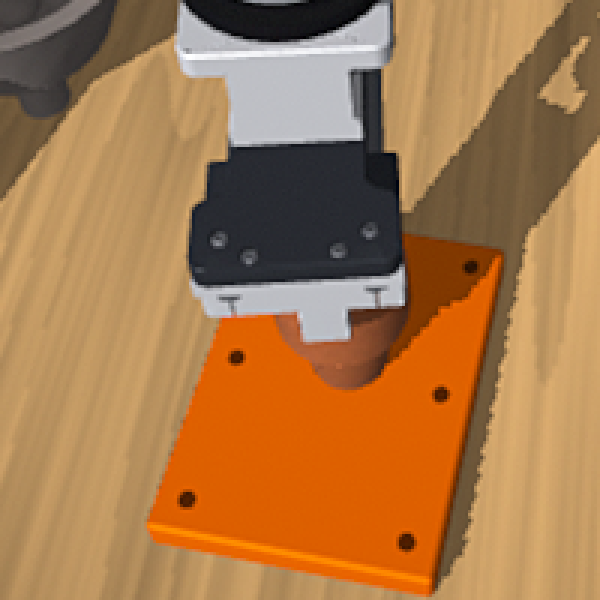

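The twin looks fully down: its band sits right on the lower rim and the TCP z matches the expected 0.1066. I take out the small tilt, release and retreat upward.

```bash
python3 -m crank '[[0,-0.0015,0,0,0,-0.006],[0,0,0,0,0,0]]'; python3 -m crank '[[0,0,0,0,0,0],[0,0,0,0,0,0],[0,0,0,0,0,0],[0,0,0,0,0,0],[0,0,0,0,0,0],[0,0,0,0,0,0],[0,0,0,0,0,0]]' 0.094; python3 d.py 0.6102 0.1837 0.1067 100
```

```text
t: 9.25
tcp_pos: [0.6105, 0.1835, 0.1068]
ee_rot: [0.542, 0.455, 0.541, -0.454]
ft_force: [1.3, -0.8, 2.0]
grip_width: 0.0617
t: 9.95
tcp_pos: [0.6097, 0.1836, 0.1055]
ee_rot: [0.541, 0.454, 0.542, -0.455]
ft_force: [-0.8, -0.2, 0.1]
grip_width: 0.0937
t 9.95 tcp [0.6097 0.1836 0.1055] F [-0.8 -0.2  0.1] w 0.0937 q [0.23 0.58 1.36 0.   1.2  1.63]
tool axes in world x,y,z: [-0.002  0.    -1.   ] [ 0.985  0.173 -0.002] [ 0.173 -0.985 -0.   ]
shift tool [-0.0012  0.0005 -0.0001]
turn 0 [3.1408e+00 2.7000e-03 6.0000e-04] shift in goal axes [-0.0012 -0.0005  0.0001]
turn 180 [-0.0008 -0.0004  0.0017] shift in goal axes [-0.0012  0.0005 -0.0001]
```

Now up, then away toward the start (tool −y/+z) to clear the view.

```bash
python3 -m crank '[[-0.01,0,0,0,0,0],[-0.015,0,0,0,0,0],[-0.03,0,0,0,0,0],[-0.04,0,0,0,0,0],[-0.04,0,0,0,0,0],[0,0,0.03,0,0,0],[0,-0.02,0.03,0,0,0],[0,-0.02,0.03,0,0,0],[0,-0.02,0.03,0,0,0],[0,-0.02,0.03,0,0,0],[0,-0.02,0.03,0,0,0],[0,-0.02,0.03,0,0,0],[0,-0.02,0.03,0,0,0],[0,-0.02,0.03,0,0,0],[0,0,0,0,0,0]]'
python3 - <<'E'
from h import *
from plant import manip
import cv2
for c in("side","top"):
    f=manip.grab_frame(c);P=cloud(f)
    cv2.imwrite(f"pics/{c}5.png",f["pixels"][:,:,::-1])
    uv=(234,305) if c=="side" else (163,160)
    print(c,"twin",*rim(P,uv,34,.118,.136))
    print(c,"lower",*rim(P,(234,320),34,.075,.094))
    if c=="side":
        u,v=235,320;Q=P[v-60:v+35,u-35:u+35].reshape(-1,3);print(np.nanmax(Q[:,2]),np.histogram(Q[:,2],np.arange(.015,.145,.005)))
E
```

```text
t: 11.45
tcp_pos: [0.4944, -0.12, 0.266]
ee_rot: [0.547, 0.458, 0.537, -0.45]
ft_force: [-0.3, 0.0, 0.0]
grip_width: 0.0944
side twin [0.61064791 0.18401163 0.02945187] 599 0.12519674760705635 0.1292733991458591
side lower [0.60876688 0.18779917 0.0254567 ] 630 0.08490107841343203 0.09399794357212166
0.1292733991458591 (array([1399,  477,   29,   25,   31,   28,   27,   13,   31,   42,   95,
        145,  147,  171,  176,  175,  289,  261,  199,  185,  203,  206,
        311,    0,    0]), array([0.015, 0.02 , 0.025, 0.03 , 0.035, 0.04 , 0.045, 0.05 , 0.055,
       0.06 , 0.065, 0.07 , 0.075, 0.08 , 0.085, 0.09 , 0.095, 0.1  ,
       0.105, 0.11 , 0.115, 0.12 , 0.125, 0.13 , 0.135, 0.14 ]))
top twin [0.60964478 0.18252153 0.02952919] 316 0.12637972088302796 0.13159368305542318
  return _methods._mean(a, axis=axis, dtype=dtype,
  ret = um.true_divide(
Traceback (most recent call last):
  File "h.py", line 15, in rim
    f=least_squares(lambda c:np.hypot(*(Q[:,:2]-c[:2]).T)-c[2],[*m,r-.001],loss="soft_l1",f_scale=.001)
ValueError: Initial guess is outside of provided bounds
```

View pics/side5.png

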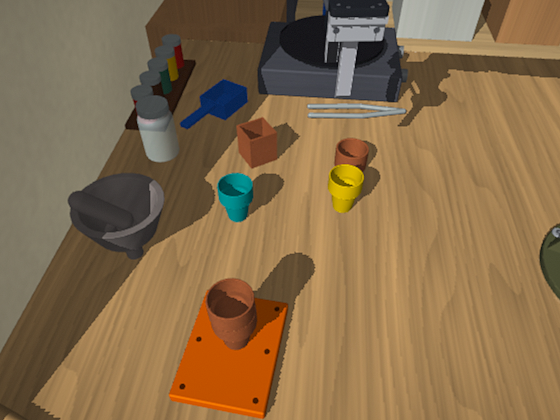

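View pics/top5.png

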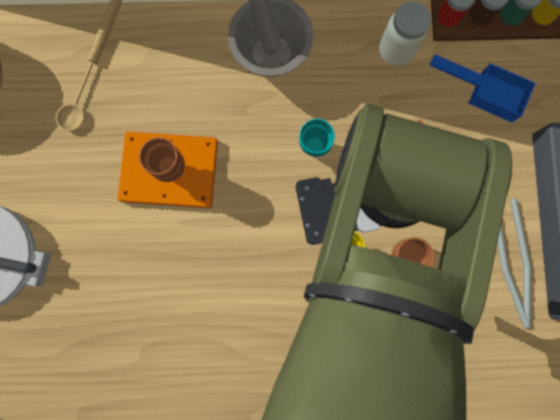

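Both pictures show the twin nested on the ledge at (231,300) side and (162,160) top. The square cup, ramekin and look-alikes are where they were in the side view, and the arm touches nothing.

```bash
python3 -c "
from plant import manip
print(manip.state()['qvel'].round(3),manip.state()['t']);print(manip.hand_in())"
```

```text
[ 0.036  0.017  0.002  0.002 -0.004  0.009] 11.55
the job is handed in; nothing more can be done
None
```

The terracotta twin is nested upright in the tumbler on the ledge. I handed the job in at 11.55 s, with the gripper open and clear of everything.

**What I did:** I picked out the twin from the turquoise and yellow look-alikes and gripped it across the rim band, where the opening read 62 mm. I checked its axis against the lower tumbler's in the side camera, lowered it until it seated, then released it and backed away.

**Last checks:**
- **Height:** the TCP stopped at z = 0.1067 m, against 0.1066 expected for full nesting. After release, the rim measured 0.125 to 0.126 m, against 0.128 nominal. The cameras also read the original rims about 1 mm low, so this fits fully seated.
- **Position:** the upper rim's axis is within 1 to 2 mm of where the lower tumbler's was first measured.
- **Other pieces:** the square cup, ramekin and look-alikes look unmoved in the side view. The arm partly hid them in the final top view.

**Two things to note:**
- **Seating drift:** the tool slid about 1.5 mm sideways with a 0.4° tilt as it seated. I corrected both before opening the gripper. Contact readings stayed around 2 N or less.
- **Failed check:** one fit in my final script gave an error. I had used a side-view pixel window on the top picture for the lower tumbler. The same fit in the side view was not reliable either, so the lower tumbler's position after release was checked only by eye and by the twin sitting on it.

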